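# Hook the medicine box forward on the deep shelf

### The arm

A 6-joint arm with a two-finger parallel gripper is mounted at the origin on the work surface. World frame = base frame: x ahead of the robot, y to its left, z up, the work surface at z = 0. Lengths are in m, angles in rad, forces in N, time in s.
With the tool pointing down it reaches from about 0.325 to 0.9 m from the base axis. Payload 6.1 kg.
Tool frame: the origin (TCP) lies midway between the tips of the shut fingers; the grasp point (between the pads) lies 19 mm behind it (env.grip_depth is the distance from the TCP to the grasp point, in m); z points along the fingers, y is the line along which they close (so a half turn about z gives the same grasp; the last joint's range is limited). The gripper opens to 87 mm and grips with 3 to 60 N. Pads are 19 mm wide; open, the fingers measure 117 mm over their backs; the gripper's body (75 mm by 190 mm) begins 51 mm behind the grasp point.
Start: joints at [-1.475, 0.22, 1.526, -0, 1.395, -0.126], TCP at [0.137, -0.61, 0.19] pointing down, gripper open.
Joint ranges: [-2.98, 2.98], [-0.91, 2.08], [0.09, 2.57], [-1.24, 4.39], [0.2, 2.65], [-2.68, 2.68]. Speed limits (rad/s): [2.57, 2.57, 3.01, 3.14, 3.14, 3.14].

### API

Orientations are given as a unit quaternion [w, x, y, z].
In Python, from bench import status, read_camera, order, look_for, silhouettes, env gives the robot as it stands.
- The arm moves only by the tool drive_tool, never from a script. Its argument "series" is text: rows parted by semicolons, each of 7 numbers parted by spaces: the shift along the tool's x, y, z in units of 25 mm (1.0 is 25 mm), then the turn, a rotation vector about the tool's x, y, z in degrees, then the opening, from 0 (shut) to 1 (fully open). In form: dx dy dz rx ry rz hand; .... A call has 1 to 8 rows; each row shifts and turns the commanded pose from where the row before left it, along the tool's axes as they then stand; what a row does not reach is not made up. A row lasts 1/10 s, in which the tool goes at most 50 mm and 8.59 degrees, less where a joint would pass 70% of its speed; a pose out of reach is approached as far as the arm can. A call is refused whole if a number of a shift passes 1 or a number of a turn 8.59, either way. A call with a gripper value outside its range is refused whole. The fingers move at their own pace and stop on an object; "grip_force" is the grip in N (left out, the last holds). Time passes only in rows, so rows that do not move let the fingers close. It gives the time, the measured TCP pose, the force, the opening and the grip force at its end, in the units of the state.
- status.read_state(): the state, without advancing time (a new reading comes with each control period).
- read_camera(name): name is "scene" or "top"; returns a dict with "image" (400x640x3 uint8, red, green, blue), "fx", "fy", "cx", "cy" (pixels), "eye" and "attitude" of the camera in the world. Camera axes: x right, y up, looking along -z (the intrinsics and any distortion apply to the point x, -y, -z); pixel columns grow to the right and rows downward; lengths in m; the calibration is good to about 2 mm. A picture is of the moment at which its call begins. There is no depth.
- order.hand_in(): hands the job in; it is judged then, once.
Trained networks look in a picture, given as the dict that the camera call returned (one of the last four; its "shot" number tells which), for a name from the list of things; names that differ only in an ending like _2 or _b are one class to them, and where a whole thing is asked for, a point or a joint stands for the part that bears it (a point fixed in the world has none). Each returns a list of dicts, best first, with "p" (0 to 1); they miss things now and then, are a little off and sometimes report something else, mostly with a low value. They report only what shows in the picture. A call takes as long as a camera call.
- look_for(picture, name): "bbox" ([left, top, right, bottom] in pixels, round what is visible of it).
- silhouettes(picture, name): "region" (400x640 bool, what is visible of it) and "bbox" ([left, top, right, bottom] in pixels, round what is visible of it).
The state is a dict: "t": time; "joint_positions": joint angles; "joint_vel": joint speeds; "joint_efforts": joint torques, N m; "position": TCP position; "tcp_rot": TCP orientation; "contact_force": force on the tool from outside, world axes, zero at the start; "torque": the same for the moment, N m; "width": finger opening in m; "finger_force": force on a finger pad.
Only numpy, scipy, OpenCV 4.12 (cv2) and the standard library are available. Lean on these libraries where they do the work, as an engineer would, in place of code of your own. Each camera call takes 0.05 s, during which the arm holds its last target. There are 200 camera calls.

### The job

Take the pull hook by its handle, hook its prong over the front lip of the open box that holds the two medicine bottles, and slide that box forward along the deep shelf until its front lip is flush with the shelf's front edge. Then unhook and set the hook down on the desk again, standing level on its handle and prong as it stood at first. Move the box only with the hook, never with the gripper, do not lift it, and leave the other open box where it is.

Things in the scene. Friction and masses are not known exactly. Their poses are not given: they have to be found in the camera images.
- shelf: fixed low grey shelf, 480 wide (y) x 300 deep (x). Origin on the desk at the middle of the front edge (robot's side); x into the shelf, y along the edge, z up. Floor board top at z 12; upper board only over x 240 to 300, underside z 105, things on it to z 125; side curbs to z 30. On the floor, 140 mm apart in any order: two open boxes and a closed carton 160 x 105 x 75 high. Desk is z = 0
- bottle_box: box to move: loose open white box, about 0.4 kg, 160 (x) x 110 (y) x 50 high, walls 4, with two upright round bottles fixed in it (box x -14 to 24, tops z 76). Origin: centre of underside; x into the shelf. Front wall: inner face x -76, outer -80; lip's front edge x -86, top z 50. Empty from x -76 to -14. Lip starts 55 to 95 mm behind the shelf's front edge
- carton_box: the other open box, same make, size and frame as bottle_box, holding three small flat-topped cartons instead of bottles; to be left where it is
- hook: loose pull hook, 0.15 kg, on the desk: black handle 100 (x -50 to 50) x 24 wide (y) x 44 high; a flat steel bar 14 wide (z 37 to 44) runs along +x to a prong at x 180 (6 thick, 26 wide) pointing down from the bar to z 0. Origin: centre of handle underside; x from handle to prong, z up. Centre of mass near x 38: grip firmly across the handle at x 20
- hook_tip (a point): middle of the lower end of the prong, 180 mm along +x from the hook's origin, at the same height as the handle's underside

How it is judged:
On the way, in this order (a step that is already met when the one before it is completed fails the run):
1. the hook's prong is inside the bottle box, behind its front lip (x of hook_tip in the frame of bottle_box between -0.078 and -0.012 m and y of hook_tip in the frame of bottle_box between -0.05 and 0.05 m and z of hook_tip in the frame of bottle_box below 0.047 m), for 0.1 s.
2. the bottle box's front lip is flush with the shelf's front edge, within 15 mm (x of bottle_box in the frame of shelf between 0.071 and 0.101 m), for 0.2 s.
At the end, for the whole second after the job is handed in: Bottle box flat and at rest on the shelf, front lip within 15 mm of the shelf's front edge, square to it within 12 degrees; hook standing level and still on the desk on its handle and prong (within 7 degrees and 8 mm); carton box within 15 mm of where it was (all of step 2 and angle between the x axis of bottle_box and the x axis of shelf, either way round below 0.21 rad and angle between bottle_box's own z axis and vertical below 0.09 rad and linear speed of each of bottle_box, hook below 0.01 m/s and height (world z) of each of hook, hook_tip below 0.008 m and angle between hook's own z axis and vertical below 0.12 rad and distance of carton_box from where it was at the start of the episode below 0.015 m); the robot touches nothing.
It fails at once if the gripper or arm touches the bottle box (more than 1 N) (contact force between any of the fingers, the arm and bottle_box above 1 N).
It fails at once if the bottle box is lifted more than 20 mm off the shelf or tipped more than 20 degrees (height (world z) of bottle_box above 0.032 m or angle between bottle_box's own z axis and vertical above 0.35 rad).
It fails at once if the carton box is moved more than 15 mm (distance of carton_box from where it was at the start of the episode above 0.015 m).
It also fails if it takes over 51 s, if anything falls off the work surface, if the arm or the gripper's body presses on something with over 40 N, if the wrist force passes 120 N, or if a joint passes its speed limit or range.

## Working session

There is one attempt and no reset: what is moved stays moved. The work goes in short steps, Python scripts to look and compute and a tool call to move; the robot and the scene stay as the last step left them, time stands still between calls to the robot, and variables do not carry over. Pictures are saved under pics/ and viewed, at most 12 in all, crops included, and the job is handed in when it is done.

Besides the shell and the picture viewer there is one more tool, called after "Request:" as name(argument=value, ...), one argument or row to a line, values as JSON. drive_tool: Moves the arm, as the interface text tells. Its arguments: {"type":"object","properties":{"series":{"type":"string"},"grip_force":{"type":"number"}},"required":["series"]}

```bash
mkdir -p pics; cat > h.py <<'E'
import numpy as np, cv2
from scipy.spatial.transform import Rotation as R
from bench import status, read_camera, order, look_for, silhouettes, env
def rot(c):
    a=np.array(c["attitude"],float)
    return a if a.shape==(3,3) else R.from_quat(a[[1,2,3,0]]).as_matrix()
def ray(c,u,v):
    d=np.array([(u-c["cx"])/c["fx"],-(v-c["cy"])/c["fy"],-1.0]); return np.array(c["eye"]),rot(c)@d
def onz(c,u,v,z):
    e,d=ray(c,u,v); return e+d*(z-e[2])/d[2]
def proj(c,P):
    p=(np.atleast_2d(P)-np.array(c["eye"]))@rot(c)
    return np.c_[c["cx"]-c["fx"]*p[:,0]/p[:,2], c["cy"]+c["fy"]*p[:,1]/p[:,2]]
E
python3 - <<'E'
from h import *
for n in ["scene","top"]:
    c=read_camera(n); cv2.imwrite(f"pics/{n}0.png",c["image"][:,:,::-1])
    print(n,{k:v for k,v in c.items() if k!="image"})
    for o in ["bottle_box","carton_box","hook","shelf"]:
        r=look_for(c,o); print(o,[(x["bbox"],round(x["p"],2)) for x in r[:2]])
    np.savez(f"pics/{n}0.npz",**{o:(silhouettes(c,o) or [{"region":np.zeros((400,640),bool)}])[0]["region"] for o in ["bottle_box","carton_box","hook","shelf"]},**{k:v for k,v in c.items() if k!="shot"})
print(status.read_state())
E
```

```text
scene {'fx': 404.6846100409168, 'fy': 404.6846100409168, 'cx': 319.387513540999, 'cy': 206.15514728320716, 'eye': array([ 1.22335532, -0.0068109 ,  0.64004201]), 'attitude': array([0.66414683, 0.28230141, 0.27848177, 0.63376873]), 'shot': 1}
bottle_box [([211.8, 226.1, 279.9, 313.1], 0.73)]
carton_box [([286.5, 220.6, 350.8, 274.7], 0.71)]
hook [([256.5, 166.2, 356.0, 186.5], 0.85), ([211.2, 223.6, 278.2, 313.3], 0.47)]
shelf [([163.3, 205.8, 477.4, 348.1], 0.64)]
top {'fx': 438.331690146775, 'fy': 438.331690146775, 'cx': 317.84979577328255, 'cy': 199.89109333724988, 'eye': array([ 0.49991271, -0.02433801,  0.7826146 ]), 'attitude': array([-0.69622678, -0.0526218 ,  0.03788149,  0.71488755]), 'shot': 2}
bottle_box [([351.5, 64.3, 423.5, 164.1], 0.95)]
carton_box [([271.9, 71.0, 341.2, 175.8], 0.94)]
hook [([252.9, 269.5, 395.4, 294.2], 0.68)]
shelf [([158.9, 17.7, 454.4, 212.4], 0.86)]
{'t': 0.9, 'joint_positions': array([-1.47511707e+00,  2.20370055e-01,  1.52647812e+00, -4.61472151e-06,
        1.39473180e+00, -1.26137840e-01]), 'joint_vel': array([ 0.00228923,  0.00036533,  0.0015327 , -0.00116776,  0.00046727,
       -0.00052571]), 'joint_efforts': array([-1.40032495e-03, -4.94554996e+01, -3.87718284e+01,  6.98254025e-02,
        4.68107814e-02, -9.95026994e-06]), 'position': array([ 0.13747265, -0.60968865,  0.19006781]), 'tcp_rot': array([ 6.30532991e-06,  9.93855904e-01,  1.10681712e-01, -2.36798960e-06]), 'contact_force': array([-0.19615641,  0.35509674,  0.26650112]), 'torque': array([-0.03839374, -0.03272625,  0.0305851 ]), 'finger_force': 0.0, 'width': 0.08697751448688901}
```

View pics/scene0.png

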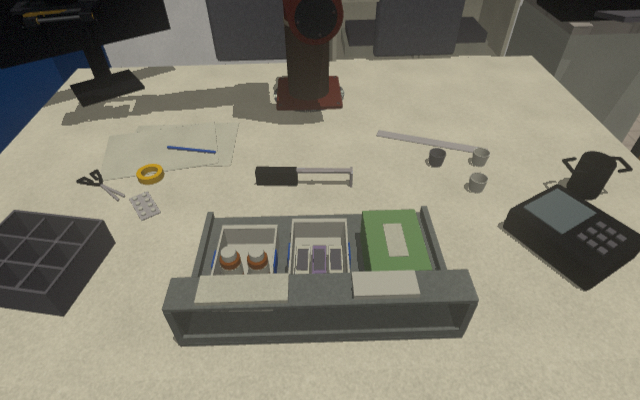

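View pics/top0.png

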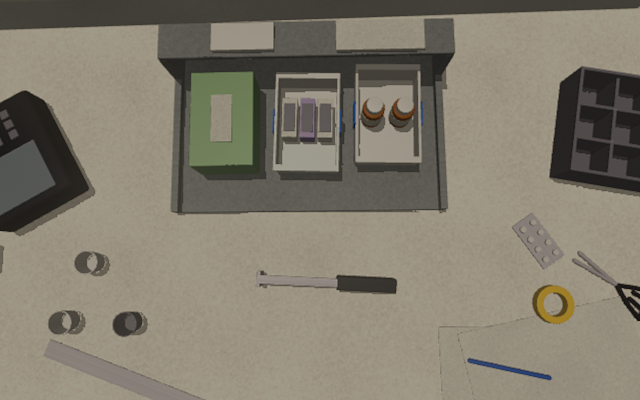

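```bash
cat > fit.py <<'E'
from h import *
from scipy.optimize import minimize
def box(x0,x1,y0,y1,z0,z1): return np.array([[x,y,z] for x in(x0,x1) for y in(y0,y1) for z in(z0,z1)])/1000
HOOK=[box(-50,50,-12,12,0,44),box(50,180,-7,7,37,44),box(177,183,-13,13,0,44)]
OPEN=[box(-86,80,-55,55,0,50)]
SHELF=[box(0,300,-240,240,0,12),box(0,300,-240,-230,0,30),box(0,300,230,240,0,30),box(240,300,-240,240,105,125),box(290,300,-240,-230,0,105),box(290,300,230,240,0,105)]
def render(c,parts,p,s=4):
    m=np.zeros((400*s,640*s),np.uint8); Rz=R.from_euler('z',p[3]).as_matrix()
    for b in parts:
        q=proj(c,b@Rz.T+p[:3]); q=(q+.5)*s-.5
        cv2.fillConvexPoly(m,cv2.convexHull(np.round(q*8).astype(np.int32)),1,shift=3)
    return m
def fit(views,parts,p0,free,s=4):
    ms=[cv2.resize(m.astype(np.uint8),None,fx=s,fy=s,interpolation=cv2.INTER_NEAREST) for _,m in views]
    ms=[cv2.GaussianBlur(m.astype(np.float32),(0,0),3) for m in ms]
    p0=np.array(p0,float); sc=np.array([.01,.01,.01,.1])
    def f(q):
        p=p0.copy(); p[free]+=q*sc[free]
        return sum(float(np.abs(cv2.GaussianBlur(render(c,parts,p,s).astype(np.float32),(0,0),3)-m).sum())/m.sum() for (c,_),m in zip(views,ms))
    n=len(free); r=minimize(f,np.zeros(n),method='Nelder-Mead',options=dict(initial_simplex=np.vstack([np.zeros(n),np.eye(n)]),xatol=.02,fatol=1e-5,maxiter=150))
    p=p0.copy(); p[free]+=r.x*sc[free]; return p,r.fun
E
cat > a.py <<'E'
from fit import *
T=dict(np.load("pics/top0.npz")); S=dict(np.load("pics/scene0.npz"))
for d in (T,S):
    for k in("fx","fy","cx","cy"): d[k]=float(d[k])
a=onz(T,396,285,.044);b=onz(T,260,279,.044);print("handle end, prong",a,b)
yaw=np.arctan2(*(b-a)[[1,0]]); o=a+(b-a)*.05/np.linalg.norm(b-a)
for v in ([(T,T["hook"]),(S,S["hook"])],[(T,T["hook"])],[(S,S["hook"])]):
    print("hook",fit(v,HOOK,[o[0],o[1],0,yaw],[0,1,2,3] if len(v)==2 else [0,1,3]))
l=onz(T,388,163,.062); 
print("bottle",fit([(T,T["bottle_box"])],OPEN,[l[0]+.086,l[1],.012,0],[0,1,3]))
l=onz(T,308,171,.062)
print("carton",fit([(T,T["carton_box"])],OPEN,[l[0]+.086,l[1],.012,0],[0,1,3]))
f=[onz(T,u,212,.012) for u in(178,445)];print("front",f)
print("shelf",fit([(T,T["shelf"]|T["bottle_box"]|T["carton_box"])],SHELF,[f[0][0],(f[0][1]+f[1][1])/2,0,0],[0,1,3]))
E
python3 a.py
python3 - <<'E'
from h import *
for n in["top"]:
    im=cv2.imread(f"pics/{n}0.png"); cv2.imwrite("pics/crop.png",cv2.resize(im[50:310,160:460],None,fx=2.6,fy=2.3,interpolation=cv2.INTER_CUBIC))
E
```

```text
handle end, prong [ 0.44997973 -0.13560381  0.044     ] [0.46512109 0.08956723 0.044     ]
hook (array([ 0.45304761, -0.08564999, -0.00180375,  1.4975457 ]), np.float64(0.2513711154460907))
hook (array([ 0.45315534, -0.08552424,  0.        ,  1.49741624]), np.float64(0.09013678878545761))
hook (array([ 0.45719699, -0.08625426,  0.        ,  1.51507447]), np.float64(0.15658505260944366))
bottle (array([ 0.74604466, -0.13284422,  0.012     , -0.03517357]), np.float64(0.021186044439673424))
carton (array([ 1.12308548, -0.11197095,  0.012     ,  0.06164266]), np.float64(1.0))
front [array([0.58460164, 0.23989152, 0.012     ]), array([ 0.57172822, -0.23209329,  0.012     ])]
shelf (array([ 0.57581481,  0.0086562 ,  0.        , -0.01757179]), np.float64(0.42220568656921387))
```

View pics/crop.png

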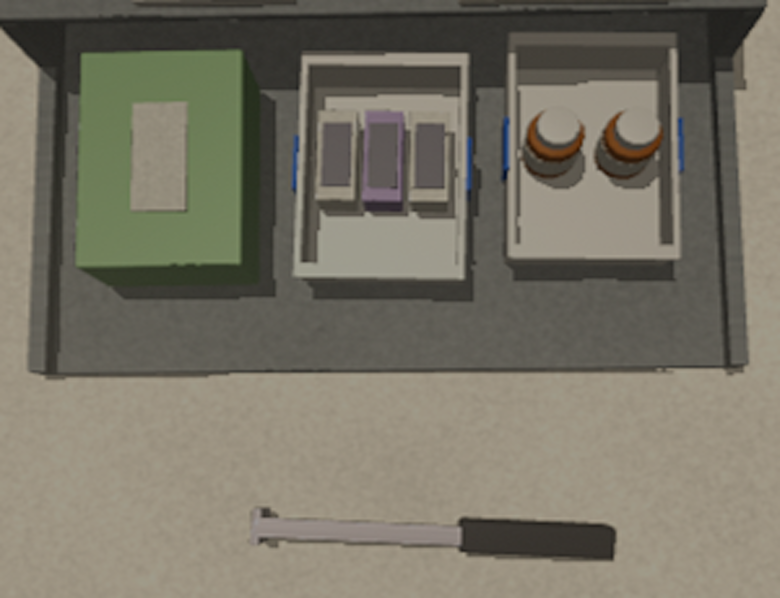

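The scene view faces the robot from behind the shelf. In the top view the bottle box is the right-hand box (u 352–423, v 64–164, lip at v≈163), the shelf's front edge is at v≈212, and the hook lies along +y, with its handle at u 337–397 and its prong at u≈260. Next I'll refine the shelf edge and plan the approach.

```bash
cat > plan.py <<'E'
from h import *
def plan(p,th,N,start=None):
    """rows to tool-down pose p, tool-x heading th(rad); start=(p,th) commanded"""
    s=status.read_state()
    q=np.array(s["tcp_rot"]);X=R.from_quat(q[[1,2,3,0]]).as_matrix()
    p0,t0=(np.array(s["position"]),np.arctan2(X[1,0],X[0,0])) if start is None else start
    print("tilt",np.round(X[:,2],3),"th",round(np.degrees(t0),2),"p",np.round(p0,4))
    p=np.array(p,float); dz=-np.degrees(th-t0)/N; step=(p-p0)/N/.025; t=t0; out=[]
    for i in range(N):
        out.append("%.2f %.2f %.2f 0 0 %.2f"%(step[0]*np.cos(t)+step[1]*np.sin(t), step[0]*np.sin(t)-step[1]*np.cos(t), -step[2], dz)); t-=np.radians(dz)
    print(";\n".join(out))
E
python3 - <<'E'
from fit import *; from plan import plan
T=dict(np.load("pics/top0.npz"))
g=cv2.GaussianBlur(cv2.cvtColor(T["image"],cv2.COLOR_RGB2GRAY).astype(np.float32),(0,0),1)
d=np.gradient(g,axis=0); us=np.arange(190,435); vs=np.array([204+np.argmax(d[204:220,u]) for u in us])
for _ in range(3):
    k=np.polyfit(us,vs,1); ok=abs(vs-np.polyval(k,us))<1.2; us,vs=us[ok],vs[ok]
a,b=[onz(T,u,np.polyval(k,u),.012) for u in(190,435)]
print(len(us),a,b,"yaw",-np.arctan2(a[0]-b[0],a[1]-b[1]),"x at box y",np.interp(-.133,[b[1],a[1]],[b[0],a[0]]))
plan([.455,-.0655,.12],1.4975,24)
E
```

```text
245 [0.58093834 0.2183598  0.012     ] [ 0.57433933 -0.21477463  0.012     ] yaw -0.015234306476571811 x at box y 0.5755852028985006
tilt [-0. -0. -1.] th 12.71 p [ 0.1375 -0.6097  0.1901]
0.72 -0.77 0.12 0 0 -3.05;
0.76 -0.73 0.12 0 0 -3.05;
0.79 -0.69 0.12 0 0 -3.05;
0.83 -0.64 0.12 0 0 -3.05;
0.86 -0.60 0.12 0 0 -3.05;
0.89 -0.55 0.12 0 0 -3.05;
0.92 -0.51 0.12 0 0 -3.05;
0.95 -0.46 0.12 0 0 -3.05;
0.97 -0.40 0.12 0 0 -3.05;
0.99 -0.35 0.12 0 0 -3.05;
1.01 -0.30 0.12 0 0 -3.05;
1.02 -0.25 0.12 0 0 -3.05;
1.03 -0.19 0.12 0 0 -3.05;
1.04 -0.14 0.12 0 0 -3.05;
1.05 -0.08 0.12 0 0 -3.05;
1.05 -0.02 0.12 0 0 -3.05;
1.05 0.03 0.12 0 0 -3.05;
1.05 0.09 0.12 0 0 -3.05;
1.04 0.14 0.12 0 0 -3.05;
1.03 0.20 0.12 0 0 -3.05;
1.02 0.25 0.12 0 0 -3.05;
1.00 0.31 0.12 0 0 -3.05;
0.99 0.36 0.12 0 0 -3.05;
0.97 0.41 0.12 0 0 -3.05
```

Request:
drive_tool(
  series="0.72 -0.77 0.12 0 0 -3.05 1;0.76 -0.73 0.12 0 0 -3.05 1;0.79 -0.69 0.12 0 0 -3.05 1;0.83 -0.64 0.12 0 0 -3.05 1;0.86 -0.6 0.12 0 0 -3.05 1;0.89 -0.55 0.12 0 0 -3.05 1;0.92 -0.51 0.12 0 0 -3.05 1;0.95 -0.46 0.12 0 0 -3.05 1",
)

```text
t: 1.7
position: [0.2438, -0.4272, 0.1661]
tcp_rot: [0.0, 0.948, 0.319, 0.0]
contact_force: [0.7, 0.3, -0.4]
width: 0.0872
finger_force: 0.0
```

Request:
drive_tool(
  series="0.97 -0.4 0.12 0 0 -3.05 1;0.99 -0.35 0.12 0 0 -3.05 1;1 -0.3 0.12 0 0 -3.05 1;1 -0.25 0.12 0 0 -3.05 1;1 -0.19 0.12 0 0 -3.05 1;1 -0.14 0.12 0 0 -3.05 1;1 -0.08 0.12 0 0 -3.05 1;1 -0.02 0.12 0 0 -3.05 1",
)

```text
t: 2.5
position: [0.3467, -0.2498, 0.1422]
tcp_rot: [0.0, 0.859, 0.512, 0.0]
contact_force: [0.3, 1.2, 0.4]
width: 0.0868
finger_force: 0.0
```

Request:
drive_tool(
  series="1 0.03 0.12 0 0 -3.05 1;1 0.09 0.12 0 0 -3.05 1;1 0.14 0.12 0 0 -3.05 1;1 0.2 0.12 0 0 -3.05 1;1 0.25 0.12 0 0 -3.05 1;1 0.31 0.12 0 0 -3.05 1;0.99 0.36 0.12 0 0 -3.05 1;0.97 0.41 0.12 0 0 -3.05 1",
)

```text
t: 3.3
position: [0.4506, -0.0723, 0.1182]
tcp_rot: [0.0, 0.731, 0.682, 0.0]
contact_force: [-0.3, -0.0, -0.0]
width: 0.087
finger_force: 0.0
```

```bash
python3 - <<'E'
from plan import plan
plan([.455,-.0655,.012],1.4975,6)
E
```

```text
tilt [ 0.001 -0.    -1.   ] th 86.03 p [ 0.4506 -0.0723  0.1182]
0.05 0.03 0.71 0 0 0.04;
0.05 0.03 0.71 0 0 0.04;
0.05 0.03 0.71 0 0 0.04;
0.05 0.03 0.71 0 0 0.04;
0.05 0.03 0.71 0 0 0.04;
0.05 0.03 0.71 0 0 0.04
```

Request:
drive_tool(
  series="0.06 0.03 0.7 0 0 0 1;0.06 0.03 0.7 0 0 0 1;0.05 0.03 0.7 0 0 0 1;0.05 0.03 0.7 0 0 0 1;0.05 0.03 0.7 0 0 0 1;0.05 0.03 0.7 0 0 0 1;0 0 0 0 0 0 1",
  grip_force=50,
)

```text
t: 4.0
position: [0.4529, -0.0649, 0.0109]
tcp_rot: [-0.002, 0.732, 0.681, -0.001]
contact_force: [-0.1, 0.1, 0.1]
width: 0.0869
finger_force: 0.0
```

Request:
drive_tool(
  series="0 0 0 0 0 0 0;0 0 0 0 0 0 0;0 0 0 0 0 0 0;0 0 0 0 0 0 0;0 0 0 0 0 0 0;0 0 0 0 0 0 0;0 0 0 0 0 0 0;0 0 0 0 0 0 0",
  grip_force=50,
)

```text
t: 4.8
position: [0.4551, -0.0657, 0.0131]
tcp_rot: [0.0, 0.732, 0.681, 0.0]
contact_force: [-0.2, 0.3, 0.2]
width: 0.031
finger_force: 0.0
```

Request:
drive_tool(
  series="0 0 0 0 0 0 0;0 0 0 0 0 0 0;0 0 0 0 0 0 0;0 0 0 0 0 0 0",
)

```text
t: 5.2
position: [0.455, -0.0657, 0.013]
tcp_rot: [-0.0, 0.732, 0.681, -0.0]
contact_force: [0.4, -0.4, -0.3]
width: 0.0028
finger_force: 0.0
```

```bash
cat > look.py <<'E'
from fit import *
def hook(p0=None,n="top"):
    c=read_camera(n); m=silhouettes(c,"hook"); m=m[0]["region"]; return c,m
def save(c,f,u0,u1,v0,v1,k): cv2.imwrite(f"pics/{f}.png",cv2.resize(c["image"][v0:v1,u0:u1,::-1],None,fx=k,fy=k,interpolation=cv2.INTER_CUBIC))
E
python3 - <<'E'
from plan import plan; from h import *
s=status.read_state(); print(s["width"],s["finger_force"],s["position"])
plan([.455,-.0657,.113],1.4975,4)
E
```

```text
0.002755508461191472 0.0 [ 0.45504002 -0.06565956  0.01301685]
tilt [-0. -0. -1.] th 85.91 p [ 0.455  -0.0657  0.013 ]
-0.00 -0.00 -1.00 0 0 0.03;
-0.00 -0.00 -1.00 0 0 0.03;
-0.00 -0.00 -1.00 0 0 0.03;
-0.00 -0.00 -1.00 0 0 0.03
```

```bash
python3 - <<'E'
from look import *
c=read_camera("top"); save(c,"t1",220,440,200,350,3)
c=read_camera("scene"); save(c,"s1",220,400,100,220,4)
print(proj(c,[[.455,-.0657,.013]]))
E
```

```text
[[285.29813342 178.55828639]]
```

View pics/s1.png

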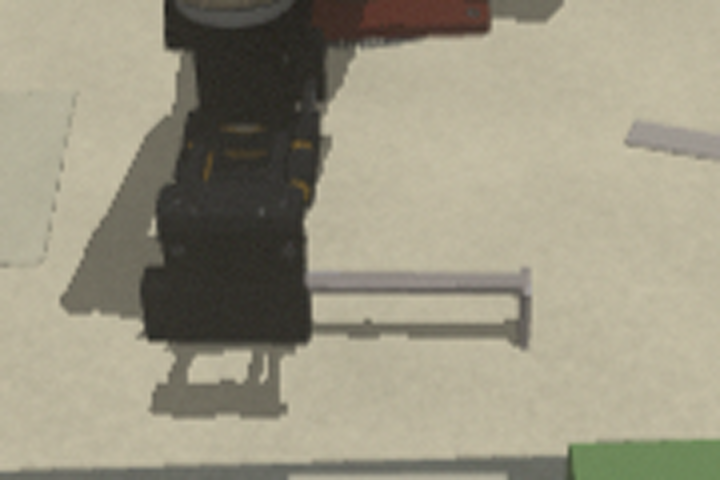

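View pics/t1.png

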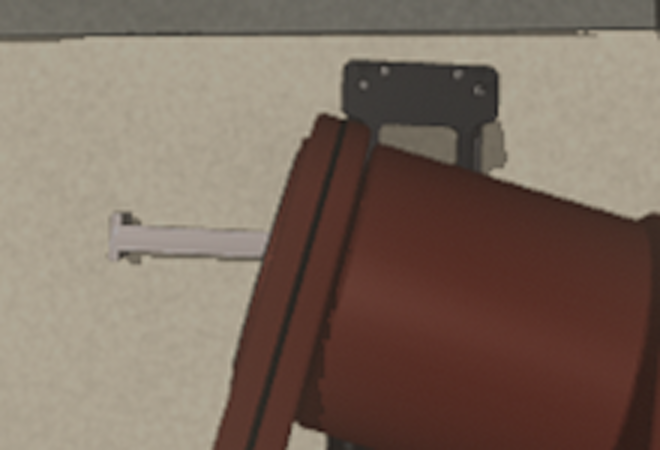

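```bash
python3 - <<'E'
from look import *
c=read_camera("scene"); 
P=[[.55,-.103,.083],[.55,-.028,.083],[.55,-.066,.083],[.52,-.066,.013],[.4675,-.036,.044]]
print(np.round(proj(c,P),1)); d=read_camera("top"); print(np.round(proj(d,P),1))
print(silhouettes(c,"hook")[0]["bbox"],silhouettes(d,"hook")[0]["bbox"])
print(status.read_state())
E
```

```text
[[264.8 182. ]
 [299.7 180.8]
 [282.  181.4]
 [284.6 196.3]
 [296.8 171.3]]
[[376.3 223.3]
 [329.2 224.6]
 [353.  223.9]
 [351.3 244. ]
 [335.4 275.7]]
[256.4, 162.4, 353.7, 188.4] [256.2, 270.1, 310.6, 287.5]
{'t': 5.5, 'joint_positions': array([-3.15123640e-01,  3.86936037e-02,  2.08952050e+00, -4.07169080e-06,
        1.01338173e+00, -2.43688150e-01]), 'joint_vel': array([-0.00065283, -0.00020575, -0.0013467 , -0.00078816,  0.0004726 ,
       -0.0016167 ]), 'joint_efforts': array([ 3.85487704e-05, -3.38443816e+01, -3.19520009e+01,  5.53399231e-02,
        5.45656239e-02,  4.99414398e-05]), 'position': array([ 0.45504718, -0.0656696 ,  0.01303057]), 'tcp_rot': array([-5.52343156e-07,  7.31905937e-01,  6.81405679e-01, -2.28122765e-06]), 'contact_force': array([-0.28263747, -0.58561203, -0.47513933]), 'torque': array([-0.01799381, -0.14435098, -0.03890426]), 'finger_force': 0.0, 'width': 0.000752740096060667}
```

Request:
drive_tool(
  series="0 0 -0.5 0 0 0 0;0 0 -0.5 0 0 0 0;0 0 0 0 0 0 0",
)

```text
t: 5.8
position: [0.4573, -0.0663, 0.0408]
tcp_rot: [0.002, 0.732, 0.681, 0.001]
contact_force: [0.6, -0.4, 0.5]
width: 0.0002
finger_force: 0.0
```

```bash
python3 - <<'E'
from look import *
c=read_camera("scene");d=read_camera("top"); print(silhouettes(c,"hook")[0]["bbox"],silhouettes(d,"hook")[0]["bbox"])
save(c,"s2",220,400,100,220,4)
E
```

```text
[255.9, 166.6, 354.5, 190.7] [253.8, 269.0, 309.2, 288.5]
```

View pics/s2.png

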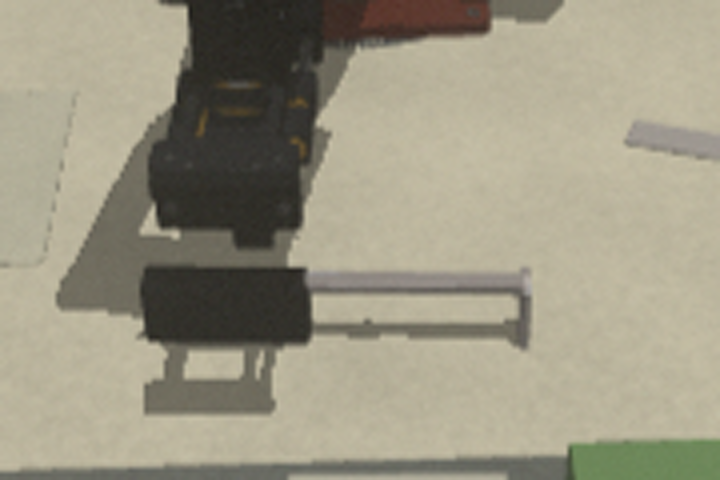

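```bash
python3 - <<'E'
from look import *
c=read_camera("scene"); print(proj(c,[[.457,-.066,.041],[.457,-.066,.0]]), onz(c,283.5,161,.041), status.read_state()["position"], env.grip_depth)
d=read_camera("top"); save(d,"t2",220,440,190,350,3)
E
```

```text
[[284.33782661 170.01670143]
 [285.52909767 183.17461305]] [ 0.42112824 -0.06882305  0.041     ] [ 0.45476538 -0.06554672  0.03782517] 0.0187
```

View pics/t2.png

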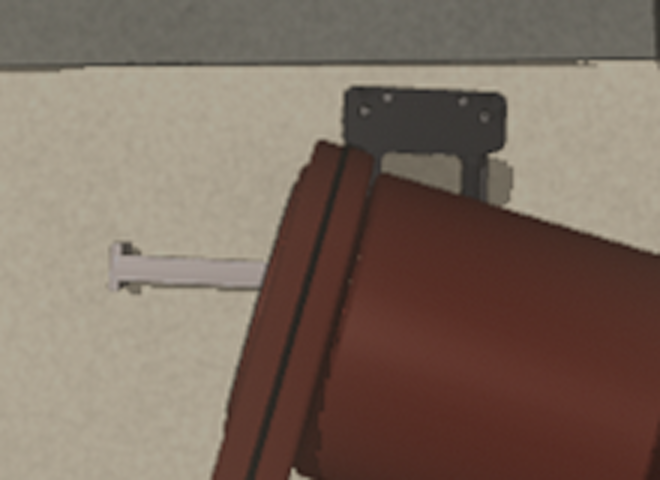

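```bash
python3 - <<'E'
from look import *
a=cv2.imread("pics/s2.png"); g=cv2.cvtColor(a,cv2.COLOR_BGR2GRAY)[2::4,2::4]
print("u 256..300 step 3");
for v in range(30,66): print(100+v,*["%3d"%g[v,u-220] for u in range(250,304,3)])
E
```

```text
u 256..300 step 3
130 184 179 175 105  71  51  50  58  46  46  43  45  49  53  56  53  99 180
131 182 180 162 108  56  56  51  52  48  49  50  50  54  53  53  50 102 179
132 181 180 142 106  49  56  52  56  53  53  56  52  52  46  56  52  88 153
133 180 179 101 108  53  57  57  50  52  49  51  49  51  48  53  49  86 103
134 179 181 108  96  50  56  55  53  54  52  52  52  53  52  62  50  96 114
135 183 175 109  65  54  57  55  55  52  52  55  55  54  54  67  68  97 124
136 185 143 109  54  56  54  54  52  53  56  54  51  53  54  54  83 102 127
137 186 102 108  57  56  56  56  54  52  53  53  57  56  54  54  79 108 155
138 182 106 103  57  64  55  54  54  56  53  53  53  57  56  53  76 108 186
139 185 108 101  58  69  56  54  53  54  53  54  51  53  65  54  61 108 185
140 180 110 101  58  58  55  55  53  53  57  55  57  54  59  50  58 106 182
141 168 109 101  56  56  57  55  54  54  55  54  63  54  50  54  85 107 177
142 144 110 101  53  54  53  53  51  52  55  56  56  52  53  53 111 116 176
143 101 111 100  49  50  50  50  51  49  50  47  49  47  50  47 107 127 176
144 106 109 100  5
[... 953 characters left out ...]
  47 136 175 175
157 107 106 177 170 136  81  82  82  80  74  45  47  46  78  79 161 176 174
158 106 106 151 152 165 103 109 109 107 100  45  47  48 110 109 177 179 175
159 109 106 104 103 117 103 105 104 104 101  47  46  46 110 114 178 175 174
160 104 106 108 107 105 106 104 105 103 100  46  47  48 108 126 177 178 176
161 106 106 105 105 106 106 106 106 105 102  59  60  56 104 128 177 178 178
162 107 104 106 105 108 105 110 106 111 104  87  85  88 108 152 176 177 180
163 107 107 106 107 106 106 106 106 106 107 107 105 105 106 181 174 175 180
164 105 105 104 106 108 106 104 107 105 104 106 105 104 104 183 175 175 180
165 106 106 102  96 100  97  98 106 104 107 107 102 104 102 181 174 178 181
```

Request:
drive_tool(
  series="0 0 0 0 0 0 1;0 0 0 0 0 0 1;0 0 0 0 0 0 1;0 0 0 0 0 0 1;0 0 0 0 0 0 1;0 0 0 0 0 0 1;0 0 0 0 0 0 1;0 0 0 0 0 0 1",
)

```text
t: 6.9
position: [0.4551, -0.0657, 0.0381]
tcp_rot: [0.0, 0.732, 0.681, 0.0]
contact_force: [0.1, 0.2, 0.6]
width: 0.0565
finger_force: 0.0
```

```bash
python3 - <<'E'
from look import *
c=read_camera("scene"); save(c,"s3",220,400,90,215,4); s=status.read_state(); print(s["position"],s["width"],s["contact_force"])
E
```

```text
[ 0.45508456 -0.06568326  0.03805607] 0.06057363081556146 [-0.18173145  1.51501307  0.24975091]
```

View pics/s3.png

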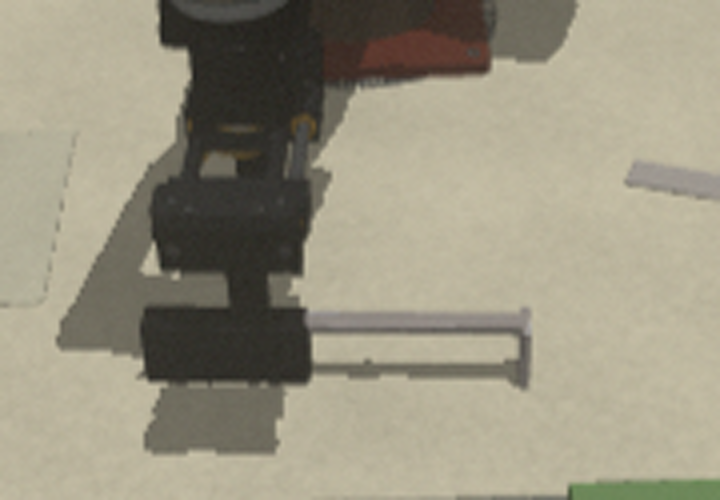

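```bash
python3 - <<'E'
from look import *
c=read_camera("scene"); g=cv2.cvtColor(c["image"],cv2.COLOR_RGB2GRAY); 
for v in range(160,190): print(v,*["%3d"%g[v,u] for u in range(258,300,2)])
print(status.read_state()["width"], proj(c,[[.4985,-.0687,.038],[.4985,-.0687,.066],[.4985,-.0687,.072]]))
E
```

```text
160 107 108 108 106 107 106 104 104 105  72  46  44  47  45  56 105 105 118 179 176 177
161 106 106 105 105 106 105 105 106 106  87  46  46  47  45  55 104 107 115 178 177 177
162 106 106 105 106 105 107 107 105 108  99  47  48  45  47  52 108 106 111 175 177 177
163 106 109 106 106 104 107 107 109 108 101  45  45  43  44  52 105 106 104 158 176 176
164 106 106 104 108 106 104 108 106 104  99  46  46  45  47  52 104 106 105 115 175 178
165  98  98 100 104 100  97 105 105 107 104  46  41  46  45  52 105 105 106 116 176 175
166  77  76  78  76  75  76  91  91  89  87  45  48  46  48  48  90  90  91 100 156 177
167  51  51  49  49  48  46  48  47  44  45  47  44  47  46  46  52  47  53  53  93 168
168  49  48  50  51  48  50  45  46  46  45  45  50  44  45  47  47  49  50  50 103 147
169  52  50  47  48  47  46  48  49  49  47  47  48  48  46  45  47  50  50  54 106 135
170  51  52  50  47  47  50  47  44  46  43  46  44  50  49  48  50  48  51  53 105 135
171  53  50  53  48  49  46  47  49  49  48  47  49  53  48  49  47  51  50  50  82 122
172  50  52  52  51  46  48  48  46  49  48 
[... 947 characters left out ...]
  49  48  47  45  49  48  48  48  47  48  46  49  48  49  52 137
184  47  47  49  48  47  47  50  49  46  49  49  48  47  43  48  48  51  50  49  54 177
185 117 117  73  62  68  90  92  92  92  93  93  95  66  70  89  57  70  71  71  81 178
186 180 159 105  93 101 130 130 153 129 130 127 131  96  99 127  85 133 132 132 141 179
187 181 109 109 106 107 109 107 156 106 110 108 108 111 105 108 106 159 175 177 178 178
188 184 109 107 108 106 107 110 107 108 106 107 108 108 107 106 109 112 177 175 177 180
189 179 107 107 107 110 106 110 106 108 108 105 106 107 106 107 106 120 178 177 178 178
0.06448909139102611 [[282.88141095 182.16219746]
 [281.97066983 172.69205105]
 [281.77054277 170.61107269]]
```

Request:
drive_tool(
  series="0 0 0 0 0 0 1;0 0 0 0 0 0 1;0 0 0 0 0 0 1;0 0 0 0 0 0 1;0 0 0 0 0 0 1;0 0 0.5 0 0 0 1;0 0 0.5 0 0 0 1;0 0 0 0 0 0 1",
)

```text
t: 7.8
position: [0.4527, -0.0649, 0.0104]
tcp_rot: [-0.002, 0.732, 0.681, -0.001]
contact_force: [0.2, 1.0, -0.4]
width: 0.0872
finger_force: 0.0
```

Request:
drive_tool(
  series="0 0 0.2 0 0 0 1;0 0 0 0 0 0 1;0 0 0.2 0 0 0 1;0 0 0 0 0 0 1",
)

```text
t: 8.2
position: [0.4548, -0.0656, 0.0026]
tcp_rot: [-0.0, 0.732, 0.681, -0.0]
contact_force: [0.8, 0.2, -0.4]
width: 0.0874
finger_force: 0.0
```

Request:
drive_tool(
  series="0 0 0.12 0 0 0 1;0 0 0 0 0 0 1",
)

```text
t: 8.4
position: [0.4549, -0.0656, -0.0002]
tcp_rot: [-0.0, 0.732, 0.681, -0.0]
contact_force: [0.0, 0.0, -0.1]
width: 0.0868
finger_force: 0.0
```

Request:
drive_tool(
  series="0 0 0.1 0 0 0 1;0 0 0 0 0 0 1;0 0 0.1 0 0 0 1;0 0 0 0 0 0 1",
)

```text
t: 8.8
position: [0.4548, -0.0656, -0.0053]
tcp_rot: [-0.0, 0.732, 0.681, -0.0]
contact_force: [0.1, -0.4, 0.2]
width: 0.0874
finger_force: 0.0
```

Request:
drive_tool(
  series="0 0 0.1 0 0 0 1;0 0 0 0 0 0 1;0 0 0.1 0 0 0 1;0 0 0 0 0 0 1",
)

```text
t: 9.2
position: [0.4548, -0.0656, -0.0103]
tcp_rot: [-0.0, 0.732, 0.681, -0.0]
contact_force: [0.4, -0.3, -0.4]
width: 0.0872
finger_force: 0.0
```

The arm passed its reported z = 0 with no contact, so the TCP reading really is about 30 mm too low, as the images suggested. I'll go down gently a little more and then grip.

Request:
drive_tool(
  series="0 0 0.1 0 0 0 1;0 0 0 0 0 0 1;0 0 0.1 0 0 0 1;0 0 0 0 0 0 1",
)

```text
t: 9.6
position: [0.4548, -0.0656, -0.0153]
tcp_rot: [-0.0, 0.732, 0.681, -0.0]
contact_force: [-0.2, 0.1, 0.4]
width: 0.0869
finger_force: 0.0
```

Request:
drive_tool(
  series="0 0 0.1 0 0 0 1;0 0 0 0 0 0 1",
)

```text
t: 9.8
position: [0.4548, -0.0656, -0.0178]
tcp_rot: [-0.0, 0.732, 0.681, -0.0]
contact_force: [-0.7, 0.7, 0.5]
width: 0.087
finger_force: 0.0
```

```bash
python3 - <<'E'
from look import *
c=read_camera("scene"); save(c,"s4",220,400,90,215,4); s=status.read_state(); print(s["position"],s["contact_force"])
g=cv2.cvtColor(c["image"],cv2.COLOR_RGB2GRAY); 
for v in range(150,200): print(v,*["%3d"%g[v,u] for u in range(252,304,3)])
E
```

```text
[ 0.45486478 -0.06560819 -0.01765778] [ 0.02289699 -0.16350316  0.07610397]
150 107 110 105 145 182 181  56 126 178 124  65  57  48  55  71  81 174 174
151 107 105 104 181 179 180  54 158 179 179  47  48  47  53  76  76 178 176
152 108 109 106 179 180 177  52 179 180 176  45  50  49  55  75  80 181 175
153 108 108 108 178 181 173  55 176 178 175  55  47  48  55  71  83 179 178
154 109 107 107 183 184 172  56 176 176 178  67  53  51  54  72  91 180 182
155 108 107 112 181 183 174  55 178 178 176  78  47  52  49  74 105 174 176
156 105 106 116 181 180 153  57 153 154 151  87  48  52  56  75 107 173 176
157 107 108 143 180 156  91  56  71  71  70  57  52  56  58  72 115 175 173
158 106 108 177 167  71  54  54  55  55  58  55  52  53  55  64 114 177 175
159 109 109 159 123  57  56  58  53  53  54  53  55  53  53  54 103 177 174
160 105 108 108  82  57  58  56  56  54  55  54  57  54  53  54  68 175 177
161 105 106 105  67  57  54  56  56  56  56  55  52  54  57  56  58 175 181
162 106 105 109  60  60  56  56  53  56  55  55  53  54  67  56  57 177 180
163 107 106 106  56  61  54  63  55 
[... 2075 characters left out ...]
 179 178 177 175
191 186 181 181 183 154 107 184 182 176  52  47  47  73 110 181 176 178 174
192 185 182 180 179 107 108 163 157 160  80  63  63  80 112 161 175 177 175
193 182 184 179 173 108 109 107 108 107 110  94  95  97 108 117 178 178 175
194 183 181 179 176 109 110 108 107 106 108 107 108 107 107 114 178 177 177
195 182 183 183 157 110 110 109 107 108 107 109 110 108 106 115 178 177 176
196 184 182 181 108 109 108 111 107 107 107 104 106 106 109 115 177 178 176
197 182 183 181 109 106 108 110 105 107 108 107 104 107 107 113 178 179 174
198 182 184 181 108 111 105 110 110 106 108 106 105 107 105 116 177 173 175
199 181 182 180 106 109 107 107 110 108 108 107 105 107 107 117 182 175 176
```

Request:
drive_tool(
  series="0 0 0.16 0 0 0 1;0 0 0 0 0 0 0.4;0 0 0 0 0 0 0.2;0 0 0 0 0 0 0;0 0 0 0 0 0 0;0 0 0 0 0 0 0;0 0 0 0 0 0 0;0 0 0 0 0 0 0",
  grip_force=50,
)

```text
t: 10.65
position: [0.4551, -0.0657, -0.0214]
tcp_rot: [0.0, 0.732, 0.681, 0.0]
contact_force: [0.7, 0.6, 0.3]
width: 0.0387
finger_force: 0.0
```

Request:
drive_tool(
  series="0 0 0 0 0 0 0;0 0 0 0 0 0 0;0 0 0 0 0 0 0;0 0 0 0 0 0 0",
)

```text
t: 11.05
position: [0.455, -0.0656, -0.0215]
tcp_rot: [-0.0, 0.732, 0.681, -0.0]
contact_force: [0.1, -0.3, 0.5]
width: 0.0236
finger_force: 50.0
```

```bash
python3 - <<'E'
from plan import *
plan([.48,-.1275,.095],np.radians(-1.4),12,start=(np.array([.455,-.0656,.0785]),np.radians(85.91)))
E
```

```text
tilt [-0.  0. -1.] th 85.91 p [ 0.455  -0.0656  0.0785]
-0.20 0.10 -0.06 0 0 7.28;
-0.19 0.12 -0.06 0 0 7.28;
-0.17 0.14 -0.06 0 0 7.28;
-0.15 0.17 -0.06 0 0 7.28;
-0.13 0.18 -0.06 0 0 7.28;
-0.10 0.20 -0.06 0 0 7.28;
-0.08 0.21 -0.06 0 0 7.28;
-0.05 0.22 -0.06 0 0 7.28;
-0.02 0.22 -0.06 0 0 7.28;
0.01 0.22 -0.06 0 0 7.28;
0.03 0.22 -0.06 0 0 7.28;
0.06 0.21 -0.06 0 0 7.28
```

Request:
drive_tool(
  series="0 0 -0.4 0 0 0 0;0 0 -0.8 0 0 0 0;0 0 -1 0 0 0 0;0 0 -1 0 0 0 0;0 0 -0.8 0 0 0 0;0 0 0 0 0 0 0",
)

```text
t: 11.65
position: [0.4577, -0.0665, 0.0821]
tcp_rot: [0.003, 0.732, 0.681, 0.002]
contact_force: [0.8, -0.5, -1.4]
width: 0.0237
finger_force: 50.0
```

Request:
drive_tool(
  series="-0.2 0.1 -0.06 0 0 7.28 0;-0.19 0.12 -0.06 0 0 7.28 0;-0.17 0.14 -0.06 0 0 7.28 0;-0.15 0.17 -0.06 0 0 7.28 0;-0.13 0.18 -0.06 0 0 7.28 0;-0.1 0.2 -0.06 0 0 7.28 0",
)

```text
t: 12.25
position: [0.4666, -0.0967, 0.0863]
tcp_rot: [-0.001, 0.934, 0.358, -0.001]
contact_force: [-0.3, 0.2, -0.6]
width: 0.0235
finger_force: 50.0
```

Request:
drive_tool(
  series="-0.08 0.21 -0.06 0 0 7.28 0;-0.05 0.22 -0.06 0 0 7.28 0;-0.02 0.22 -0.06 0 0 7.28 0;0.01 0.22 -0.06 0 0 7.28 0;0.03 0.22 -0.06 0 0 7.28 0;0.06 0.21 -0.06 0 0 7.28 0;0 0 0 0 0 0 0;0 0 0 0 0 0 0",
)

```text
t: 13.05
position: [0.4792, -0.1273, 0.0956]
tcp_rot: [-0.0, 1.0, -0.011, -0.001]
contact_force: [0.6, 0.7, -1.1]
width: 0.0234
finger_force: 50.0
```

```bash
cat > chk.py <<'E'
from look import *
# fit hook pose from bar+prong visible part, using grip pose as the start; reports predicted vs seen prong end
import sys
s=status.read_state(); q=np.array(s["tcp_rot"]); X=R.from_quat(q[[1,2,3,0]]).as_matrix(); th=np.arctan2(X[1,0],X[0,0])
g=np.array(s["position"]); o=np.array([g[0]-.02*np.cos(th),g[1]-.02*np.sin(th),g[2]+.0215])
tip=o+[.18*np.cos(th),.18*np.sin(th),0]
print("state",g,np.degrees(th),"tip pred",tip, "tilt",X[:,2])
for n in("scene","top"):
    c=read_camera(n); r=silhouettes(c,"hook")
    print(n,"pred tip/bar end",np.round(proj(c,[tip,tip+[0,0,.044]]),1).tolist(),"seen",[(x["bbox"],round(x["p"],2)) for x in r[:1]])
    if n=="top":
        b=silhouettes(c,"bottle_box"); 
        if b: print("box",fit([(c,b[0]["region"])],OPEN,[.746,-.133,.012,-.03],[0,1,3]),b[0]["bbox"])
    cv2.imwrite(f"pics/last_{n}.png",c["image"][:,:,::-1])
E
python3 chk.py
python3 - <<'E'
import cv2,numpy as np
a=cv2.imread("pics/last_scene.png")[110:290,180:360]; b=cv2.imread("pics/last_top.png")[60:300,280:460]
a=cv2.resize(a,(400,400)); b=cv2.resize(b,(390,520)); b=cv2.copyMakeBorder(b,0,0,0,0,0); a=cv2.copyMakeBorder(a,0,120,0,0,0)
cv2.imwrite("pics/pair.png",np.hstack([a,b]))
E
```

```text
state [ 0.47920715 -0.12730662  0.09555235] -1.2755033269853402 tip pred [ 0.6391675  -0.13086821  0.11705235] tilt [-1.54144304e-03  8.27885476e-04 -9.99998469e-01]
scene pred tip/bar end [[245.8, 198.6], [242.6, 181.0]] seen [([241.0, 118.4, 261.1, 203.7], 0.58)]
top pred tip/bar end [[394.4, 163.4], [399.0, 157.0]] seen [([383.5, 157.2, 409.3, 223.9], 0.62)]
box (array([ 0.7460779 , -0.13229814,  0.012     , -0.03902039]), np.float64(0.04553455859422684)) [352.8, 62.1, 423.0, 164.9]
```

View pics/pair.png

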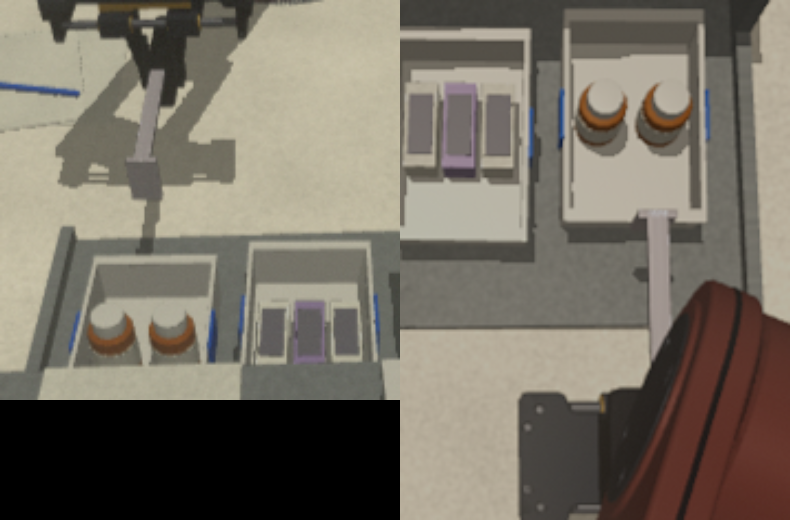

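The scene view shows the prong hanging at about (245, 200), and the top view shows it at about (399, 157), both as predicted and in line with the box. So I'll move forward 59 mm, then lower it behind the lip.

Request:
drive_tool(
  series="0.6 0 0 0 0 0 0;0.8 0 0 0 0 0 0;0.66 0 0 0 0 0 0;0.3 0 0 0 0 0 0;0 0 0 0 0 0 0;0 0 0.6 0 0 0 0;0 0 0.6 0 0 0 0;0 0 0 0 0 0 0",
)

```text
t: 14.1
position: [0.5355, -0.128, 0.0627]
tcp_rot: [-0.001, 1.0, -0.013, -0.003]
contact_force: [0.0, -0.1, -1.6]
width: 0.0235
finger_force: 50.0
```

```bash
python3 chk.py
```

```text
state [ 0.53550688 -0.12803543  0.06266013] -1.456404695932661 tip pred [ 0.69545519 -0.13210204  0.08416013] tilt [-0.00630067  0.00241036 -0.99997725]
scene pred tip/bar end [[244.9, 231.6], [241.5, 214.9]] seen [([237.0, 143.4, 261.1, 236.8], 0.67)]
top pred tip/bar end [[390.5, 133.8], [394.5, 125.9]] seen [([379.8, 123.1, 405.1, 279.3], 0.59)]
box (array([ 0.74604207, -0.13274315,  0.012     , -0.03791851]), np.float64(0.2684367597103119)) [351.5, 66.2, 423.8, 166.5]
```

Request:
drive_tool(
  series="0 0 0.6 0 0 0 0;0 0 0.6 0 0 0 0;0 0 0.5 0 0 0 0;0 0 0.3 0 0 0 0;0 0 0.1 0 0 0 0;0 0 0 0 0 0 0;0 0 0 0 0 0 0",
)

```text
t: 15.05
position: [0.5394, -0.1293, 0.0144]
tcp_rot: [0.0, 1.0, -0.013, 0.0]
contact_force: [0.2, -0.0, -1.0]
width: 0.0235
finger_force: 50.0
```

```bash
python3 chk.py
```

```text
state [ 0.5393517  -0.12930754  0.01440704] -1.4500554086935 tip pred [ 0.69930046 -0.13335642  0.03590704] tilt [ 6.61068691e-04 -2.44484789e-04 -9.99999752e-01]
scene pred tip/bar end [[247.5, 249.9], [244.3, 234.7]] seen [([242.6, 162.1, 263.1, 253.9], 0.97)]
top pred tip/bar end [[387.1, 139.3], [390.7, 132.2]] seen [([378.5, 132.8, 400.6, 275.8], 0.56)]
box (array([ 0.74720866, -0.13232483,  0.012     , -0.03916333]), np.float64(0.18070290982723236)) [350.5, 63.7, 423.2, 167.6]
```

Request:
drive_tool(
  series="-0.4 0 0 0 0 0 0;-0.4 0 0 0 0 0 0;-0.3 0 0 0 0 0 0;-0.3 0 0 0 0 0 0;-0.4 0 0 0 0 0 0;-0.4 0 0 0 0 0 0;-0.4 0 0 0 0 0 0;0 0 0 0 0 0 0",
)

```text
t: 16.1
position: [0.4721, -0.1272, 0.0137]
tcp_rot: [-0.0, 1.0, -0.013, -0.001]
contact_force: [0.1, -0.6, -1.4]
width: 0.0232
finger_force: 50.0
```

```bash
python3 chk.py
```

```text
state [ 0.47207668 -0.12719565  0.0137412 ] -1.467483806658376 tip pred [ 0.6320242  -0.13129319  0.0352412 ] tilt [-1.75914125e-03  5.09299055e-04 -9.99998323e-01]
scene pred tip/bar end [[251.3, 225.4], [248.5, 210.2]] seen [([245.2, 143.8, 264.9, 228.3], 0.76)]
top pred tip/bar end [[387.7, 177.5], [391.3, 172.6]] seen [([378.6, 169.7, 399.9, 226.7], 0.64)]
box (array([ 0.71003857, -0.13052206,  0.012     , -0.02154293]), np.float64(0.05113835632801056)) [348.9, 82.5, 421.2, 186.0]
```

Request:
drive_tool(
  series="-0.3 0 0 0 0 0 0;-0.4 0 0 0 0 0 0;-0.4 0 0 0 0 0 0;-0.3 0 0 0 0 0 0;-0.2 0 0 0 0 0 0;0 0 0 0 0 0 0;0 0 0 0 0 0 0",
)

```text
t: 17.05
position: [0.433, -0.1263, 0.0138]
tcp_rot: [-0.0, 1.0, -0.013, -0.001]
contact_force: [0.3, -0.2, -0.5]
width: 0.0236
finger_force: 50.0
```

```bash
python3 chk.py; python3 - <<'E'
import cv2
a=cv2.imread("pics/last_top.png")[60:260,160:460]; cv2.imwrite("pics/p9.png",cv2.resize(a,None,fx=2.6,fy=2.6,interpolation=cv2.INTER_CUBIC))
E
```

```text
state [ 0.4330318  -0.12632494  0.01375997] -1.4600915599887165 tip pred [ 0.59297985 -0.13040184  0.03525997] tilt [-1.56472941e-03  4.20954565e-04 -9.99998687e-01]
scene pred tip/bar end [[253.2, 212.3], [250.6, 197.1]] seen [([247.6, 141.7, 267.1, 213.3], 0.63)]
top pred tip/bar end [[388.2, 199.9], [391.9, 196.4]] seen [([381.0, 195.3, 401.4, 271.3], 0.73)]
box (array([ 0.67103692, -0.12921133,  0.012     , -0.02764998]), np.float64(0.04185735434293747)) [351.4, 107.3, 425.1, 210.3]
```

View pics/p9.png

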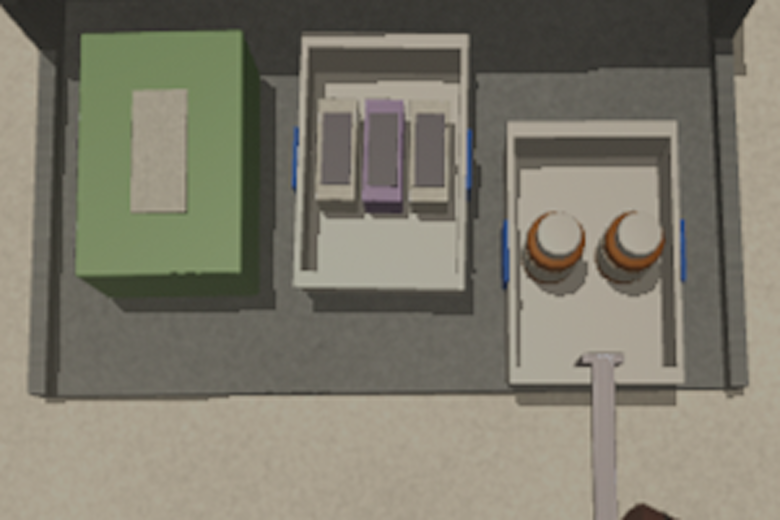

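The box is straight, with its lip at v≈208 and about 9 mm still to go. The carton box hasn't moved.

Request:
drive_tool(
  series="-0.18 0 0 0 0 0 0;-0.18 0 0 0 0 0 0;0 0 0 0 0 0 0;0 0 0 0 0 0 0;0 0 0 0 0 0 0;0.4 0 0 0 0 0 0;0.4 0 0 0 0 0 0;0 0 0 0 0 0 0",
)

```text
t: 18.1
position: [0.447, -0.1272, 0.0145]
tcp_rot: [0.0, 1.0, -0.012, 0.001]
contact_force: [-0.7, -0.6, -1.7]
width: 0.0236
finger_force: 50.0
```

```bash
python3 chk.py;python3 - <<'E'
from h import *
c=read_camera("top"); print("flush lip pixels",proj(c,[[.5752,-.18,.062],[.5762,-.09,.062]]))
g=cv2.GaussianBlur(cv2.cvtColor(c["image"],cv2.COLOR_RGB2GRAY).astype(np.float32),(0,0),.8)
for u in(365,375,408,415): print(u,np.round(g[200:222,u]).astype(int))
E
```

```text
state [ 0.4469527  -0.12721083  0.01450657] -1.4299996005770366 tip pred [ 0.60690287 -0.13120373  0.03600657] tilt [ 1.65537619e-03 -6.39950848e-04 -9.99998425e-01]
scene pred tip/bar end [[252.3, 216.7], [249.6, 201.4]] seen [([246.7, 137.7, 265.2, 219.2], 0.95)]
top pred tip/bar end [[388.3, 191.8], [392.1, 187.8]] seen [([378.3, 185.5, 400.2, 261.4], 0.88)]
box (array([ 0.66233673, -0.12920016,  0.012     , -0.0248556 ]), np.float64(0.06273218989372253)) [354.5, 110.7, 424.6, 212.2]
flush lip pixels [[421.10816564 207.71961566]
 [366.30070252 208.60803566]]
365 [169 169 169 169 169 169 169 169 169 169 169 163 142 117 107 107 108 109
 108 107 115 141]
375 [168 168 168 168 168 168 168 168 168 169 169 163 142 119 109 108 109 109
 109 110 119 145]
408 [166 166 166 166 166 166 166 166 166 166 166 161 140 116 107 106 106 106
 107 116 141 159]
415 [108 108 107 108 112 123 146 162 165 166 166 160 139 117 107 106 107 107
 108 116 141 159]
```

```bash
python3 - <<'E'
from h import *
def edges(im,u,a,b):
    g=cv2.GaussianBlur(cv2.cvtColor(im,cv2.COLOR_RGB2GRAY).astype(np.float32),(0,0),.8); d=np.gradient(g,axis=0)[a:b,u]; return a+np.argmin(d),a+np.argmax(d)
T=dict(np.load("pics/top0.npz")); c=read_camera("top")
for nm,cc,a,b,us in(("before",T,155,172,(365,375,408)),("after",c,203,217,(365,375,408))):
    v=[edges(cc["image"],u,a,b)[0] for u in us]; print(nm,v,[np.round(onz(cc,u,x+.0,.062)[:2],4) for u,x in zip(us,v)])
vb=[edges(c["image"],u,100,120) for u in(365,375,408)]; print("back",vb,onz(c,375,vb[1][1],.062))
print("shelf edge z12 at v", [ (u,edges(c["image"],u,214,226)[1], onz(c,u,edges(c["image"],u,214,226)[1],.0)[:2]) for u in (300,330,440)])
E
```

```text
before [np.int64(162), np.int64(162), np.int64(162)] [array([ 0.6546, -0.0909]), array([ 0.6541, -0.1076]), array([ 0.6525, -0.1625])]
after [np.int64(212), np.int64(212), np.int64(212)] [array([ 0.5706, -0.0876]), array([ 0.5702, -0.1041]), array([ 0.5687, -0.1582])]
back [(np.int64(117), np.int64(111)), (np.int64(117), np.int64(111)), (np.int64(117), np.int64(111))] [ 0.74227125 -0.11123205  0.062     ]
shelf edge z12 at v [(300, np.int64(214), array([0.57629615, 0.02341686])), (330, np.int64(214), array([ 0.5748342 , -0.03038769])), (440, np.int64(214), array([ 0.56951215, -0.22625674]))]
```

Request:
drive_tool(
  series="0 0 -0.4 0 0 0 0;0 0 -0.6 0 0 0 0;0 0 -0.8 0 0 0 0;0 0 -0.8 0 0 0 0;0 0 -0.8 0 0 0 0;0 0 0 0 0 0 0;-0.6 0 0 0 0 0 0;-0.8 0 0 0 0 0 0",
)

```text
t: 19.25
position: [0.4096, -0.1258, 0.0987]
tcp_rot: [-0.0, 1.0, -0.012, -0.0]
contact_force: [-0.7, -0.0, -1.3]
width: 0.0236
finger_force: 50.0
```

Request:
drive_tool(
  series="-0.8 0 0 0 0 0 0;-0.6 0 0 0 0 0 0;0 0 0 0 0 0 0;0 0 0.8 0 0 0 0;0 0 0.8 0 0 0 0;0 0 0.8 0 0 0 0;0 0 0.5 0 0 0 0;0 0 0 0 0 0 0",
)

```text
t: 20.05
position: [0.3736, -0.124, 0.0244]
tcp_rot: [-0.001, 1.0, -0.013, -0.002]
contact_force: [0.5, 0.5, -1.4]
width: 0.0238
finger_force: 50.0
```

```bash
python3 chk.py
```

```text
state [ 0.37361362 -0.12400738  0.024433  ] -1.457273966224097 tip pred [ 0.53356188 -0.12807642  0.045933  ] tilt [-0.00351778  0.00218605 -0.99999142]
scene pred tip/bar end [[255.7, 190.4], [253.3, 175.1]] seen [([250.8, 122.8, 267.5, 193.8], 0.7)]
top pred tip/bar end [[389.3, 234.4], [393.2, 233.0]] seen [([380.6, 230.1, 404.1, 322.9], 0.62)]
box (array([ 0.66189553, -0.12927971,  0.012     , -0.02509318]), np.float64(0.028911733999848366)) [350.6, 109.4, 423.6, 212.2]
```

Request:
drive_tool(
  series="0 0 0.6 0 0 0 0;0 0 0.5 0 0 0 0;0 0 0.2 0 0 0 0;0 0 0 0 0 0 0;0 0 0 0 0 0 0;0 0 0 0 0 0 0",
)

```text
t: 20.9
position: [0.3757, -0.1254, -0.0052]
tcp_rot: [0.0, 1.0, -0.013, 0.001]
contact_force: [0.1, 0.2, -2.0]
width: 0.0238
finger_force: 50.0
```

Request:
drive_tool(
  series="0 0 0.3 0 0 0 0;0 0 0.2 0 0 0 0;0 0 0.05 0 0 0 0;0 0 0 0 0 0 0;0 0 0 0 0 0 0;0 0 0 0 0 0 0",
)

```text
t: 21.5
position: [0.3751, -0.1251, -0.0196]
tcp_rot: [0.0, 1.0, -0.013, 0.0]
contact_force: [0.4, 0.9, -2.1]
width: 0.0236
finger_force: 50.0
```

Request:
drive_tool(
  series="0 0 0.05 0 0 0 0;0 0 0 0 0 0 0;0 0 0 0 0 0 0",
)

```text
t: 21.8
position: [0.3749, -0.125, -0.021]
tcp_rot: [-0.0, 1.0, -0.013, -0.0]
contact_force: [0.1, -0.6, -1.6]
width: 0.0238
finger_force: 50.0
```

Request:
drive_tool(
  series="0 0 0.03 0 0 0 0;0 0 0 0 0 0 0;0 0 0 0 0 0 0",
)

```text
t: 22.1
position: [0.3751, -0.1251, -0.0215]
tcp_rot: [0.0, 1.0, -0.013, 0.0]
contact_force: [-0.7, 0.5, 2.7]
width: 0.0236
finger_force: 50.0
```

```bash
python3 chk.py | head -3
```

```text
state [ 0.37507653 -0.12509596 -0.02149134] -1.4470799646378034 tip pred [ 5.35025506e-01 -1.29136544e-01  8.66361670e-06] tilt [ 7.74667478e-05 -1.24512997e-04 -9.99999989e-01]
scene pred tip/bar end [[257.6, 205.8], [255.3, 191.5]] seen [([251.6, 134.9, 267.6, 200.6], 0.59)]
top pred tip/bar end [[386.2, 234.8], [389.7, 233.5]] seen [([379.7, 233.2, 398.2, 320.5], 0.64)]
```

Request:
drive_tool(
  series="0 0 0 0 0 0 0.5;0 0 0 0 0 0 0.8;0 0 0 0 0 0 1;0 0 0 0 0 0 1;0 0 0 0 0 0 1;0 0 0 0 0 0 1;0 0 0 0 0 0 1;0 0 0 0 0 0 1",
)

```text
t: 23.15
position: [0.3749, -0.125, -0.0217]
tcp_rot: [-0.0, 1.0, -0.013, -0.0]
contact_force: [0.3, 0.5, 0.2]
width: 0.0799
finger_force: 0.0
```

Request:
drive_tool(
  series="0 0 -0.2 0 0 0 1;0 0 -0.4 0 0 0 1;0 0 -0.8 0 0 0 1;0 0 -1 0 0 0 1;0 0 -1 0 0 0 1;0 0 -1 0 0 0 1;0 0 -1 0 0 0 1;0 0 0 0 0 0 1",
)

```text
t: 23.95
position: [0.3777, -0.1265, 0.1179]
tcp_rot: [0.002, 1.0, -0.013, 0.004]
contact_force: [0.3, 0.1, -0.0]
width: 0.0869
finger_force: 0.0
```

```bash
python3 - <<'E'
from fit import *
c=read_camera("top"); s=read_camera("scene")
print(status.read_state()["contact_force"],status.read_state()["position"])
m=[silhouettes(x,"hook") for x in (c,s)]; print([(k[0]["bbox"],k[0]["p"]) for k in m])
P=np.array([.355,-.1246,0]); 
for x in(c,s):
    q=render(x,HOOK,np.array([*P,-.0253]),1); ys,xs=np.where(q); print(xs.min(),ys.min(),xs.max(),ys.max())
print(fit([(c,silhouettes(c,"carton_box")[0]["region"])],OPEN,[.73,.007,.012,-.02],[0,1,3]), look_for(c,"carton_box")[0]["bbox"])
a=s["image"][110:260,180:400,::-1]; cv2.imwrite("pics/p10.png",cv2.resize(a,None,fx=3.5,fy=3.5,interpolation=cv2.INTER_CUBIC))
E
```

```text
[-0.41097435 -0.26791936 -1.22051508] [ 0.37549227 -0.1253149   0.11421761]
[([377.6, 232.5, 397.8, 339.0], 0.68), ([251.9, 132.2, 269.5, 200.4], 0.8)]
379 232 400 377
249 134 270 207
(array([ 0.73625021,  0.00578638,  0.012     , -0.04952768]), np.float64(0.025621967390179634)) [270.2, 73.8, 340.6, 174.2]
```

View pics/p10.png

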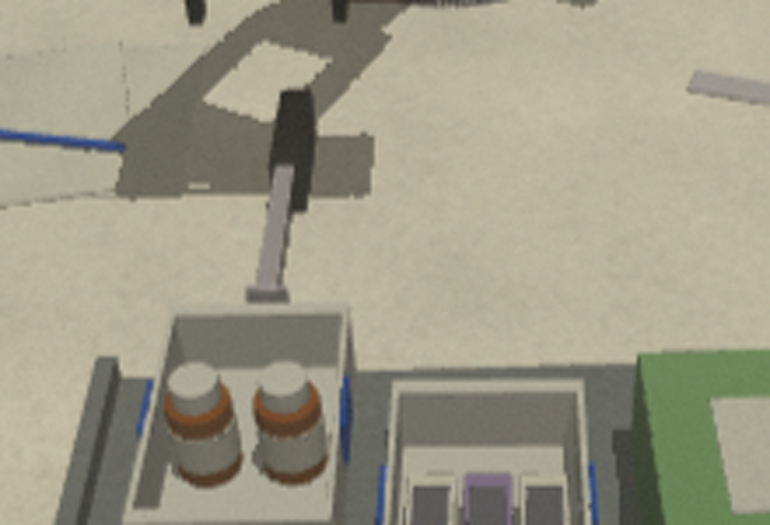

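The last picture shows the hook free on its handle at about (264, 150). Its prong is at about (256, 194), partly hidden behind the box lip. The box is flush, the carton box hasn't moved and the arm is clear.

```bash
python3 -c "
from bench import order
print(order.hand_in())"
```

```text
the job is handed in; nothing more can be done
None
```

I handed the job in at about 24 s. By the camera, the bottle box lip is about 6 mm forward of the shelf's front edge (15 mm allowed), the hook is back on the desk, and the carton box hasn't moved. The hand-in gave no verdict.

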